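# Loupe check of a soldered chip

### The job

Switch on the inspection lamp by pushing the green plunger on its white control box all the way down and letting it come back up; then take the loupe from its rest by its red handle and hold it level, its lens centred over the large square black chip on the green circuit board, with the lens at the focal height marked by the orange collar on the post behind the board. Do not touch the board, its holder or the collar, and leave the other things on the bench where they are. Finish while holding the loupe still in that place: do not put it down or let go.

Things in the scene. Friction and masses are not known exactly. Their poses are not given: they have to be found in the camera images.
- lamp_switch (a joint): Stroke of the green plunger on the lamp's white control box: 0 up (rest), 0.014 m fully down. It is sprung, takes about 9 N when fully down, and comes up by itself when released.
- lamp_switch_top (a point): Centre of the upper face of the green plunger (round, 32 mm across, stroke 14 mm straight down; upright). It stands on a fixed white box 85 x 100 mm and 30 mm high. The point moves down with the plunger.
- loupe: Loupe, about 120 g: red handle 16 mm wide, 18 mm high, 132 mm long with its steel tail cap; lens in a dark steel ring at one end. Origin: the balance point, where to grip, on the handle's axis at half its height, 80 mm from the tail end. x runs along the handle towards the lens, z is square to the lens. At the start it lies level in its rest, z up, its axis 45 mm above the bench.
- lens (a point): Centre of the loupe's lens (middle of the glass), 85 mm along +x from the loupe's origin, at the same height; ring 66 mm outside diameter, 10 mm thick. Axes as the loupe's.
- loupe_rest: Grey fixed rest: base 150 x 60 x 8 mm with two forks under the handle, 10 mm wide, at x = -47 and +40 mm from the loupe's origin, lips 45 mm above the bench; between them the handle is free on both sides. Lift the loupe straight up 20 mm or more to clear it. Origin: centre of the underside, right under the loupe's origin; x along the handle towards the lens.
- board_holder: Grey fixed holder, base 120 x 160 mm, that clamps a green circuit board (100 x 128 mm, upper face 32 mm above the bench) between two aluminium jaws (38 mm high). A steel post 8 mm thick, up to 187 mm above the bench, stands at x = +90 mm, on the side away from the robot. Origin: centre of the underside, right under the chip; z up.
- chip (a point): Centre of the upper face of the large square black chip (28 mm) in the middle of the board, 36 mm above the bench. z up.
- focus_mark (a point): Orange collar (22 mm across, 8 mm high) on the post behind the board, 90 mm beside the chip: the point on the post's axis at the collar's mid-height. Its height is the focal height for the middle of the lens, 95 to 145 mm above the bench. The collar slides if knocked.
- solder_reel: Loose white reel of solder, 56 mm across, 30 mm high, standing flat on the robot's side of the board. Origin: centre of the underside.
- syringe: Loose red flux syringe, 130 mm long, lying flat. Origin: middle, on the underside; x along it.
- tweezers: Loose steel tweezers, 120 mm long, lying flat. Origin: middle, on the underside; x along them.
- cleaner: White cleaner bottle with a red cap, 48 mm across, 120 mm high, upright. Origin: centre of the underside.
- brush: Loose brush with a wooden handle, 150 mm long, lying flat; x along it.
There are look-alikes about, which are no part of the job. What is shaped like the part that bears lamp_switch but brown or turquoise is not meant. What is shaped like the loupe but pink is not meant.

How it is judged:
By the outcome, as a careful person would: the job done as asked, in the order asked, and still so for the second after the job is handed in, while the arm keeps its last pose, push and grip.
It also fails if it takes over 53 s, if anything falls off the work surface, if the arm or the gripper's body presses on something with over 40 N, if the wrist force passes 120 N, or if a joint passes its speed limit or range.

### The arm

A 6-joint arm with a two-finger parallel gripper is mounted at the origin on the work surface. World frame = base frame: x ahead of the robot, y to its left, z up, the work surface at z = 0. Lengths are in mm, angles in rad, forces in N, time in s.
With the tool pointing down it reaches from about 275 to 825 mm from the base axis. Payload 4.9 kg.
Tool frame: the origin (TCP) lies midway between the tips of the shut fingers; the grasp point (between the pads) lies 19 mm behind it; x points along the fingers, y is the direction in which the jaws open and shut, and the axes are right-handed (so a half turn about x gives the same grasp; the last joint's range is limited). The gripper opens to 85 mm and grips with 20 to 120 N. Pads are 22 mm wide; open, the fingers measure 114 mm over their backs; the gripper's body (76 mm by 85 mm) begins 54 mm behind the grasp point. The pads swing forward as they close: fully open they stand 13 mm farther back than shut.
Start: joints at [-1.295, 0.326, -0.193, 1.052, 0, 1.437], TCP at [219.148, -504.473, 231.281] pointing down, gripper open.
Joint ranges: [-2.65, 2.65], [-0.97, 1.79], [-1.3, 1.35], [-1.93, 2.1], [-1.47, 1.37], [-3.14, 3.14]. Speed limits (rad/s): [2.57, 2.57, 3.14, 3.14, 3.14, 3.14].

### API

Orientations are given as [roll, pitch, yaw] about the fixed x, y, z axes, in that order (R = Rz(yaw) Ry(pitch) Rx(roll)).
In Python, from workcell import r, optics gives the robot as it stands.
- The arm moves only by the tool arm_command, never from a script. Its argument "plan" is a list of rows, each a list of 3 entries, a list of its own where there are three numbers: the turn, a rotation vector about the tool's x, y, z in rad, then the shift along the tool's x, y, z in cm, then the closure, from 0 (fully open) to 1 (shut). A call has 1 to 20 rows; each row shifts and turns the commanded pose from where the row before left it, along the tool's axes as they then stand; what a row does not reach is not made up. A row lasts 1/8 s, in which the tool goes at most 62.5 mm and 10.7 degrees, less where a joint would pass 70% of its speed; a pose out of reach is approached as far as the arm can. A call is refused whole if a number of a shift passes 6.25 or a number of a turn 0.188, either way. A call with a gripper value outside its range is refused whole. The fingers move at their own pace and stop on an object; "squeeze" is the grip in N (left out, the last holds). Time passes only in rows, so rows that do not move let the fingers close. It gives the time, the measured TCP pose, the force and the opening at its end, in the units of the state.
- r.state(): the state, without advancing time (a new reading comes with each control period).
- optics.snapshot(name): name is "side" or "top"; returns (picture, depth): 400x640x3 uint8, red, green, blue; 400x640 float32, mm along the optical axis (not along the pixel's ray), 0 where there is no reading.
- optics.camera_info(name): a dict with "fx", "fy", "cx", "cy" (pixels), "extrinsics" (4x4, takes a point from camera to world coordinates). Camera axes: x right, y down, z forward; pixel columns grow to the right and rows downward; lengths in mm; the calibration is good to about 2 mm. A picture is of the moment at which its call begins. camera_info takes no time and is no camera call.
- r.close_job(): hands the job in, once; it reports no verdict.
The state is a dict: "time": time; "joint_pos": joint angles; "joint_vel": joint speeds; "tau": joint torques, N m; "tool_pos": TCP position; "eef_rot": TCP orientation; "force": force on the tool from outside, world axes, zero at the start; "moment": the same for the moment, N m; "width": finger opening in mm.
Only numpy, scipy, OpenCV 4.12 (cv2) and the standard library are available. Lean on these libraries where they do the work, as an engineer would, in place of code of your own. Each camera call takes 0.05 s, during which the arm holds its last target. There are 200 camera calls.

## Working session

There is one attempt and no reset: what is moved stays moved. The work goes in short steps, Python scripts to look and compute and a tool call to move; the robot and the scene stay as the last step left them, time stands still between calls to the robot, and variables do not carry over. Pictures are saved under pics/ and viewed, about 8 in all and at most 12, crops included, and the job is handed in when it is done.

Besides the shell and the picture viewer there is one more tool, called after "Call:" in YAML: its name, and indented under it one key for each argument. arm_command: Moves the arm, as the interface text tells. Its arguments: {"type":"object","properties":{"plan":{"type":"array"},"squeeze":{"type":"number"}},"required":["plan"]}

```bash
mkdir -p pics; ls
cat > h.py <<'E'
import numpy as np, cv2
from workcell import r, optics
def snap(n, tag):
    p,d=optics.snapshot(n); cv2.imwrite(f'pics/{tag}.png',p[:,:,::-1]); np.save(f'pics/{tag}.npy',d); return p,d
def world(n,d):
    c=optics.camera_info(n); v,u=np.mgrid[:d.shape[0],:d.shape[1]]
    P=np.stack([(u-c['cx'])/c['fx']*d,(v-c['cy'])/c['fy']*d,d],-1); E=np.array(c['extrinsics'])
    W=P@E[:3,:3].T+E[:3,3]; W[d==0]=np.nan; return W
E
python3 - <<'E'
from h import *
np.set_printoptions(precision=2,suppress=True)
for n in('top','side'):
    snap(n,n+'0'); print(optics.camera_info(n))
print(r.state())
E
```

```text
pics
{'fx': 366.2724015709268, 'fy': 366.2724015709268, 'cx': 317.2672435183853, 'cy': 197.21009664588036, 'extrinsics': array([[   0.03,   -0.99,    0.14,  306.55],
       [  -1.  ,   -0.03,   -0.  ,  -18.68],
       [   0.  ,   -0.14,   -0.99, 1630.19],
       [   0.  ,    0.  ,    0.  ,    1.  ]])}
{'fx': 432.1946092565147, 'fy': 432.1946092565147, 'cx': 320.05919840786646, 'cy': 204.3717713440262, 'extrinsics': array([[    0.98,    -0.13,     0.16,   261.46],
       [   -0.2 ,    -0.67,     0.72, -1260.04],
       [    0.01,    -0.73,    -0.68,  1276.57],
       [    0.  ,     0.  ,     0.  ,     1.  ]])}
{'time': 0.1, 'joint_pos': array([-1.3 ,  0.33, -0.19,  1.05, -0.  ,  1.44]), 'joint_vel': array([-0., -0.,  0., -0.,  0.,  0.]), 'tau': array([  0.  , -44.42,  26.3 ,   0.01,  -0.  ,  -0.  ]), 'tool_pos': array([ 219.  , -503.96,  230.59]), 'eef_rot': array([-1.69,  1.57,  1.87]), 'force': array([ 0.14, -0.56, -0.35]), 'moment': array([-0.04,  0.01, -0.02]), 'width': 85.53801472802355}
```

View pics/top0.png

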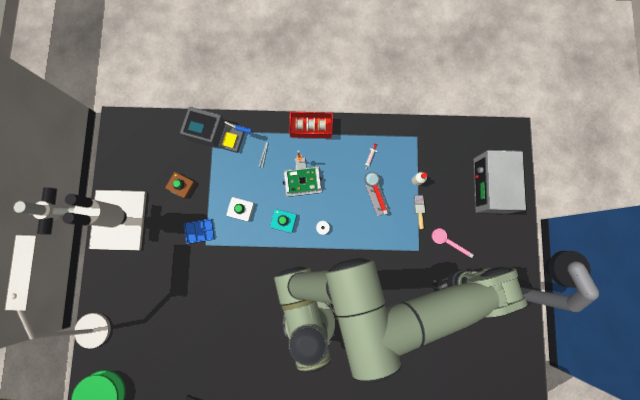

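View pics/side0.png

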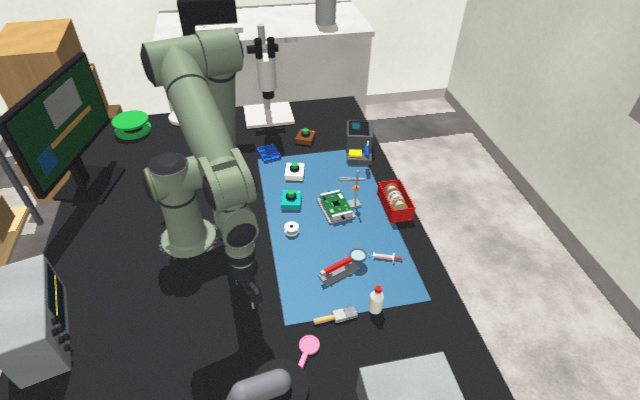

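The top view shows plungers on the white box (240,208), on a turquoise box (284,220) and on a brown box (180,184). The white one is meant. The red loupe is at about (377,195) with its lens at (372,179), and the pink look-alike is at (440,237). The board is at (303,180) and its post at (300,160). I'll enlarge to confirm.

Run:
```python
from h import *
np.set_printoptions(precision=0,suppress=True,linewidth=150)
t=cv2.imread('pics/top0.png'); s=cv2.imread('pics/side0.png')
a=cv2.resize(t[140:250,215:415],(800,440),interpolation=cv2.INTER_CUBIC)[:300]
b=cv2.resize(s[155:295,270:420],(600,560),interpolation=cv2.INTER_CUBIC)
a=cv2.resize(t[142:240,220:400],(540,294),interpolation=cv2.INTER_CUBIC)
b=cv2.resize(s[160:290,275:410],(312,300),interpolation=cv2.INTER_CUBIC)
# 2x2 style: a over b
b=cv2.resize(s[160:260,270:410],(420,300),interpolation=cv2.INTER_CUBIC)
M=np.zeros((600,540,3),np.uint8); M[:294,:540]=a; M[298:598,:420]=b
cv2.imwrite('pics/m1.png',M)
for n,im in(('top',t),('side',s)):
    W=world(n,np.load(f'pics/{n}0.npy')); h=cv2.cvtColor(im,cv2.COLOR_BGR2HSV)
    H,S,V=[h[...,i].astype(int) for i in range(3)]
    z=W[...,2]
    for name,m in(('red',((H<8)|(H>172))&(S>150)&(V>90)),('green',(H>50)&(H<80)&(S>120)&(V>40)),('orange',(H>8)&(H<18)&(S>150)&(V>120)),('white',(S<40)&(V>170)),('turq',(H>80)&(H<95)&(S>150))):
        m=m&(W[...,0]>250)&(W[...,0]<800)&(abs(W[...,1])<500)&(z>3)
        k,l,st,c=cv2.connectedComponentsWithStats(m.astype(np.uint8))
        for i in range(1,k):
            if st[i,4]>=(4 if name=='orange' else 12):
                q=W[l==i]; print(n,name,c[i],st[i,4],np.nanmedian(q,0),q.min(0),q.max(0))
```

```text
top red [424. 175.] 24 [ 634. -466.  118.] [ 625. -476.  113.] [ 643. -455.  123.]
top red [379. 197.] 104 [ 545. -288.   54.] [ 489. -314.    4.] [ 607. -263.   65.]
top green [302. 180.] 443 [613.  51.  32.] [560. -13.  22.] [671. 119.  46.]
top green [238. 208.] 50 [481. 320.  59.] [467. 304.  42.] [500. 337.  68.]
top green [282. 220.] 51 [434. 129.  60.] [421. 112.  35.] [453. 145.  69.]
top orange [299. 157.] 16 [701.  63. 104.] [689.  55.  98.] [712.  72. 113.]
top white [370. 156.] 46 [ 737. -251.   17.] [ 694. -280.    4.] [ 779. -236.   27.]
top white [300. 165.] 80 [688.  67.  11.] [670.  26.   4.] [721.  86.  24.]
top white [318. 177.] 60 [630. -19.  37.] [581. -30.  10.] [681.  -6.  42.]
top white [287. 184.] 84 [595. 120.  34.] [549.  71.   4.] [660. 134.  43.]
top white [293. 173.] 20 [646.  91.  35.] [640.  78.  28.] [652. 105.  42.]
top white [418. 178.] 82 [ 628. -451.   78.] [ 612. -478.    8.] [ 667. -442.  101.]
top white [374. 182.] 29 [ 612. -266.   47.] [ 603. -281.   40.] [ 634. -245.   53.]
top white [313. 192.] 23 [567.   0.  11.] [560. -35.   5.] [573.  36
[... 1740 characters left out ...]
] [439. -13.  36.]
side white [358. 254.] 106 [ 629. -254.   45.] [ 607. -277.   40.] [ 656. -230.   51.]
side white [383. 255.] 58 [ 735. -252.   16.] [ 691. -278.    3.] [ 776. -229.   24.]
side white [338. 270.] 50 [ 550. -285.    8.] [ 525. -302.    4.] [ 571. -268.   14.]
side white [322. 271.] 13 [ 482. -312.   51.] [ 475. -320.   44.] [ 489. -300.   56.]
side white [322. 277.] 18 [ 484. -306.    6.] [ 475. -321.    3.] [ 493. -291.   36.]
side white [376. 302.] 240 [ 629. -482.   67.] [ 614. -491.    3.] [ 656. -446.   96.]
side white [344. 313.] 210 [ 523. -473.   18.] [ 487. -494.   10.] [ 567. -452.   25.]
side turq [291. 201.] 283 [430.  99.  28.] [388.  68.   3.] [483. 184.  62.]
```

View pics/m1.png

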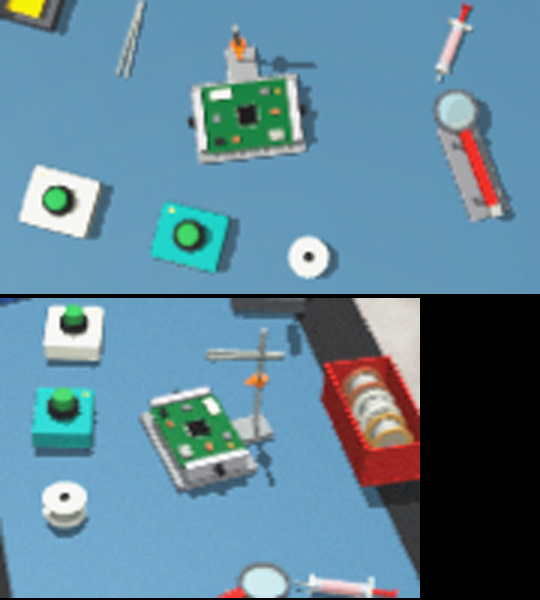

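The crops confirm the green plunger on the white box and the red-handled loupe, whose lens end points away from the robot. They also show the chip mid-board and the orange collar on the post. Now I'll take finer measurements of the key points.

```bash
cat >> h.py <<'E'
def tri(pt,ps):  # triangulate pixels of top and side
    A=[];b=[]
    for n,p in(('top',pt),('side',ps)):
        c=optics.camera_info(n);E=np.array(c['extrinsics']);d=E[:3,:3]@np.array([(p[0]-c['cx'])/c['fx'],(p[1]-c['cy'])/c['fy'],1]);d/=np.linalg.norm(d)
        Q=np.eye(3)-np.outer(d,d);A.append(Q);b.append(Q@E[:3,3])
    return np.linalg.solve(sum(A),sum(b))
def atz(n,p,z):
    c=optics.camera_info(n);E=np.array(c['extrinsics']);d=E[:3,:3]@np.array([(p[0]-c['cx'])/c['fx'],(p[1]-c['cy'])/c['fy'],1])
    return E[:3,3]+d*(z-E[2,3])/d[2]
def wcent(w):
    v,u=np.nonzero(w>0); q=w[v,u]; return np.array([(u*q).sum(),(v*q).sum()])/q.sum()
E
python3 - <<'E'
from h import *
np.set_printoptions(precision=1,suppress=True,linewidth=150)
ims={}
for n in('top','side'):
    a=[optics.snapshot(n) for _ in range(4)]
    p=np.mean([x[0] for x in a],0).astype(np.float32); d=np.median([x[1] for x in a],0); ims[n]=(p,d)
    cv2.imwrite(f'pics/{n}m.png',p[:,:,::-1]); np.save(f'pics/{n}m.npy',d)
col={}
for n,(p,d) in ims.items():
    W=world(n,d);R,G,B=[p[...,i] for i in range(3)];z=W[...,2]
    box=lambda x,y,s:(abs(W[...,0]-x)<s)&(abs(W[...,1]-y)<s)
    # orange weight
    c0=(299,157) if n=='top' else (355,187)
    win=np.zeros(z.shape,bool); win[c0[1]-9:c0[1]+10,c0[0]-9:c0[0]+10]=1
    w=np.clip((R-B)-0.3*abs(R-G)*0-40,0,None)*win*((R-G)>25); col[n]=wcent(w)
    v,u=np.nonzero(w>60); print(n,'orange px',col[n],'bbox',u.min(),u.max(),v.min(),v.max(),'z',np.sort(z[v,u]))
    m=box(614,52,22)&(p.max(-1)<60)&(z>30); print(n,'chip px',m.sum(),W[m].mean(0),atz(n,wcent(m.astype(float)),36))
    m=(H:=cv2.cvtColor(p.astype(np.uint8),cv2.COLOR_RGB2HSV))[...,1]>0
    hh=H[...,0].astype(int)
    g=(hh>50)&(hh<82)&(H[...,1]>110)&box(481,320,30)
    tg=g&(z>np.nanpercentile(z[g],55)); print(n,'plunger',g.sum(),W[g].max(0),'top',np.median(W[tg],0),'z',np.percentile(z[g],[50,75,90]))
    gb=g&box(481,320,30)
    rd=((hh<8)|(hh>172))&(H[...,1]>150)&box(548,-288,80)&(z>35)
    q=W[rd]; m0=np.median(q,0); U=np.linalg.svd((q-q.mean(0))[:,:2])[2][0]; U*=np.sign(U[0]); t=(q[:,:2]-q[:,:2].mean(0))@U
    print(n,'handle mean',q.mean(0),'dir',U,np.degrees(np.arctan2(U[1],U[0])),'t',t.min(),t.max(),'z',np.percentile(q[:,2],[25,50,75]))
    lens=box(628,-254,45)&(z>38)&(z<58)&(H[...,1]<110)
    l=W[lens]; print(n,'lens',lens.sum(),l.mean(0),np.percentile(l,2,0),np.percentile(l,98,0))
print('collar tri',tri(col['top'],col['side']))
E
```

```text
top orange px [299.1 157.7] bbox 297 301 155 161 z [ 95.2  96.5  99.5 100.  100.  100.5 100.7 100.8 101.  101.1 101.1 101.3 101.7 102.  103.7 103.9 104.2 104.3 110.6 112.6]
top chip px 28 [616.6  50.3  35.6] [616.6  50.3  36. ]
top plunger 50 [500.5 338.9  65.2] top [476.6 324.7  61. ] z [59.3 60.9 62. ]
top handle mean [ 543.4 -288.4   53.2] dir [0.9 0.4] 21.860374834371918 t -56.844655237928755 57.15071630240575 z [52.2 53.8 55.4]
top lens 176 [ 626.  -257.9   47.8] [ 593.2 -288.6   42.5] [ 656.4 -226.9   52.8]
side orange px [355.1 187.1] bbox 352 358 186 189 z [ -1.5  93.5  93.6  95.   97.6  98.   98.7 100.1 100.2 100.5 100.7 101.1 101.1 101.3 101.9 102.2 102.2 106.6]
side chip px 22 [616.1  50.4  35. ] [615.8  49.3  36. ]
side plunger 37 [494.9 336.6  60.2] top [484.2 319.4  58.5] z [56.  58.3 59.3]
side handle mean [ 544.7 -292.6   50.5] dir [0.9 0.4] 21.585999817026625 t -54.36617152851847 57.61952708189877 z [48.6 51.8 53.1]
side lens 211 [ 629.2 -258.7   46.1] [ 595.8 -288.4   40.9] [ 658.8 -227.6   50.4]
collar tri [701.   62.9  98.3][ WARN:0@4.611] global loadsave.cpp:1063 imwrite_ Unsupported depth image for selected encoder is fallbacked to CV_8U.
```

```bash
cat >> h.py <<'E'
from scipy.spatial.transform import Rotation as Ro
def goal(p, yawy=None):  # tool-frame shift (cm) to world p, and turn about tool x to make tool y parallel to heading yawy(deg)
    s=r.state(); R=Ro.from_euler('xyz',s['eef_rot']).as_matrix()
    print('t',s['time'],'pos',s['tool_pos'],'F',s['force'],'w',s['width']); print('R',R.round(4).tolist())
    print('shift cm',R.T@(np.array(p)-s['tool_pos'])/10)
    if yawy is not None:
        # desired R: x down, y=heading
        a=np.radians(yawy); 
        for sg in(1,-1):
            y=sg*np.array([np.cos(a),np.sin(a),0]); x=np.array([0,0,-1.]); D=np.stack([x,y,np.cross(x,y)],1)
            rv=Ro.from_matrix(R.T@D).as_rotvec(); print('turn',rv,'then shift',D.T@(np.array(p)-s['tool_pos'])/10)
E
python3 -c "
from h import *
goal([482,320,110]); goal([548.6,-289.5,26],111.8)"
```

```text
t 0.5 pos [ 219.14724699 -504.44450054  231.24418015] F [-0.10464115 -0.64225047  0.72898526] w 85.51702823625581
R [[-0.0, 0.3984, -0.9172], [0.0001, -0.9172, -0.3984], [-1.0, -0.0001, -0.0]]
shift cm [ 12.13079904 -65.14364277 -56.95747603]
t 0.5 pos [ 219.14724699 -504.44450054  231.24418015] F [-0.10464115 -0.64225047  0.72898526] w 85.51702823625581
R [[-0.0, 0.3984, -0.9172], [0.0001, -0.9172, -0.3984], [-1.0, -0.0001, -0.0]]
shift cm [ 20.52558146  -6.58626847 -38.78112758]
turn [-3.11226224e+00 -1.31433224e-04 -2.24982383e-05] then shift [20.52441801  7.72247665 38.57156857]
turn [ 2.93304134e-02 -1.44567672e-05  8.44554805e-05] then shift [ 20.52441801  -7.72247665 -38.57156857]
```

Call:
arm_command:
  plan:
    - [[0, 0, 0], [0, -3.26, -2.85], 1]
    - [[0, 0, 0], [0, -3.26, -2.85], 1]
    - [[0, 0, 0], [0, -3.26, -2.85], 1]
    - [[0, 0, 0], [0, -3.26, -2.85], 1]
    - [[0, 0, 0], [0, -3.26, -2.85], 1]
    - [[0, 0, 0], [0, -3.26, -2.85], 1]
    - [[0, 0, 0], [0, -3.26, -2.85], 1]
    - [[0, 0, 0], [0, -3.26, -2.85], 1]
    - [[0, 0, 0], [0, -3.26, -2.85], 1]
    - [[0, 0, 0], [0, -3.26, -2.85], 1]
    - [[0, 0, 0], [0, -3.26, -2.85], 1]
    - [[0, 0, 0], [0, -3.26, -2.85], 1]
    - [[0, 0, 0], [0, -3.26, -2.85], 1]
    - [[0, 0, 0], [0, -3.26, -2.85], 1]
    - [[0, 0, 0], [0, -3.26, -2.85], 1]
    - [[0, 0, 0], [0, -3.26, -2.85], 1]
    - [[0, 0, 0], [0, -3.26, -2.85], 1]
    - [[0, 0, 0], [0, -3.26, -2.85], 1]
    - [[0, 0, 0], [0, -3.26, -2.85], 1]
    - [[0, 0, 0], [0, -3.26, -2.85], 1]

```text
time: 3.0
tool_pos: [487.7, 310.5, 231.3]
eef_rot: [-1.572, 1.56, 2.003]
force: [-0.3, -0.6, 0.0]
width: -0.1
```

Call:
arm_command:
  plan:
    - [[0, 0, 0], [4, 0, 0], 1]
    - [[0, 0, 0], [4, 0, 0], 1]
    - [[0, 0, 0], [4, 0, 0], 1]
    - [[0, 0, 0], [1.5, 0, 0], 1]
    - [[0, 0, 0], [0, 0, 0], 1]
    - [[0, 0, 0], [0, 0, 0], 1]

```text
time: 3.75
tool_pos: [488.6, 309.9, 98.0]
eef_rot: [-1.805, 1.559, 1.769]
force: [0.4, 0.2, -0.3]
width: -0.0
```

```bash
python3 -c "
from h import *
goal([482,320,66],111.8)
p,d=snap('side','s1'); q,_=snap('top','t1')
a=cv2.resize(p[100:200,240:340,::-1],(500,500),interpolation=cv2.INTER_CUBIC); cv2.imwrite('pics/m2.png',a)"
```

```text
t 3.75 pos [488.59512544 309.93503199  97.96254467] F [ 0.39977382  0.22544718 -0.2959924 ] w -0.013545622234752292
R [[-0.0023, 0.4188, -0.9081], [0.0112, -0.908, -0.4188], [-0.9999, -0.0111, -0.0027]]
shift cm [ 3.2088388  -1.15448141  0.18590715]
turn [-3.08991516 -0.01732743 -0.00366654] then shift [ 3.19625447  1.17943976 -0.23856751]
turn [ 0.05162702 -0.00237268  0.01121286] then shift [ 3.19625447 -1.17943976  0.23856751]
```

View pics/m2.png

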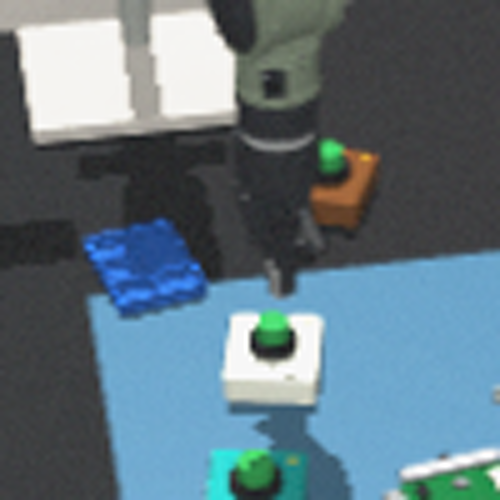

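The shut fingertips are at crop (285,290), just above the white box's plunger at (272,322), with about 11 mm of lateral correction left. I'll correct that and go down to just above the plunger.

Call:
arm_command:
  plan:
    - [[0.052, -0.002, 0.011], [0, 0, 0], 1]
    - [[0, 0, 0], [1.2, -1.18, 0.24], 1]
    - [[0, 0, 0], [1.5, 0, 0], 1]
    - [[0, 0, 0], [1, 0, 0], 1]
    - [[0, 0, 0], [0.6, 0, 0], 1]
    - [[0, 0, 0], [0.5, 0, 0], 1]
    - [[0, 0, 0], [0, 0, 0], 1]

```text
time: 4.72
tool_pos: [487.7, 300.3, 48.3]
eef_rot: [-1.338, 1.553, 2.218]
force: [-3.8, -2.3, 4.1]
width: -0.2
```

```bash
python3 -c "
from h import *
np.set_printoptions(precision=3,suppress=True)
print(r.state()['joint_pos'],r.state()['moment'],r.state()['joint_vel'])
goal([482,320,48],111.8)
p,d=snap('side','s2'); q,_=snap('top','t2')
a=np.hstack([cv2.resize(p[130:190,260:320,::-1],(400,400),interpolation=cv2.INTER_CUBIC),cv2.resize(q[180:240,210:270,::-1],(400,400),interpolation=cv2.INTER_CUBIC)]); cv2.imwrite('pics/m3.png',a)"
```

```text
[ 0.414  0.551 -0.357  0.667  0.017  3.141] [-0.366  0.67   0.065] [-0.001 -0.009  0.003  0.009  0.001 -0.   ]
t 4.725 pos [487.69  300.326  48.3  ] F [-3.765 -2.297  4.145] w -0.18209229402749402
R [[-0.0105, 0.4023, -0.9154], [0.0139, -0.9153, -0.4024], [-0.9998, -0.0169, 0.004]]
shift cm [ 0.063 -2.029 -0.271]
turn [-3.108 -0.026  0.007] then shift [0.03  2.038 0.202]
turn [0.034 0.004 0.017] then shift [ 0.03  -2.038 -0.202]
```

View pics/m3.png

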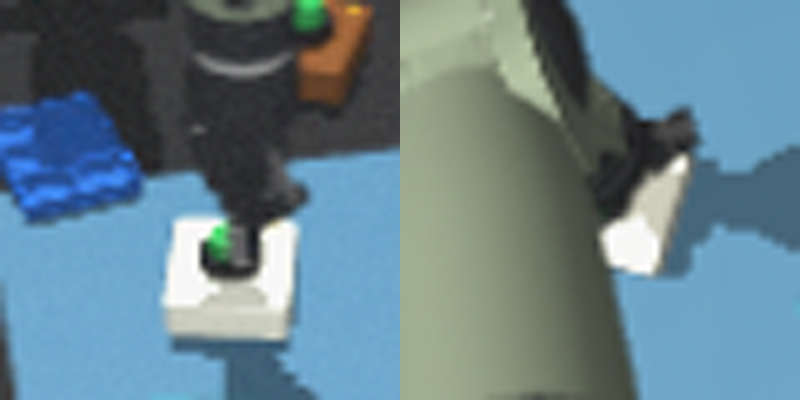

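The fingers slid beside the plunger because joint 6 is at its limit (3.141). I'll rise, unwind the wrist, straighten the tool and go again.

Call:
arm_command:
  plan:
    - [[0, 0, 0], [-2, 0, 0], 1]
    - [[0, 0, 0], [-2, 0, 0], 1]
    - [[0, 0, 0], [-1, 0, 0], 1]
    - [[-0.18, 0, 0], [0, 0, 0], 1]
    - [[-0.18, 0, 0], [0, 0, 0], 1]
    - [[-0.18, 0, 0], [0, 0, 0], 1]
    - [[-0.18, 0, 0], [0, 0, 0], 1]
    - [[0, 0, 0], [0, 0, 0], 1]
    - [[0, 0, 0], [0, 0, 0], 1]

```text
time: 5.95
tool_pos: [488.9, 299.9, 98.3]
eef_rot: [-2.147, 1.554, 2.126]
force: [0.1, 0.1, 0.4]
width: -0.2
```

```bash
cat >> h.py <<'E'
def lev(p):  # level tool keeping heading, then shift
    s=r.state(); R=Ro.from_euler('xyz',s['eef_rot']).as_matrix(); y=R[:,1]
    print('joints',s['joint_pos'].round(2)); goal(p,np.degrees(np.arctan2(y[1],y[0])))
E
python3 -c "
from h import *
np.set_printoptions(precision=3,suppress=True)
lev([482,320,66])
p,d=snap('side','s3')
W=world('side',d);h=cv2.cvtColor(p,cv2.COLOR_RGB2HSV);g=(h[...,0]>50)&(h[...,0]<82)&(h[...,1]>110)&(abs(W[...,0]-481)<30)&(abs(W[...,1]-320)<30);print(g.sum(),W[g].max(0),np.median(W[g],0))"
```

```text
joints [ 0.41  0.49 -0.31  0.77  0.02  2.42]
t 5.95 pos [488.94  299.906  98.333] F [0.071 0.086 0.387] w -0.20890489455594557
R [[-0.0091, 0.905, -0.4254], [0.0146, -0.4252, -0.905], [-0.9999, -0.0145, -0.0094]]
shift cm [ 3.269 -1.436 -1.493]
turn [-0.    -0.009  0.014] then shift [ 3.233 -1.483 -1.523]
turn [3.141 0.023 0.015] then shift [3.233 1.483 1.523]
37 [494.982 332.876  61.776] [481.643 314.601  53.247]
```

Call:
arm_command:
  plan:
    - [[0, -0.009, 0.014], [0, 0, 0], 1]
    - [[0, 0, 0], [0, -1.48, -1.52], 1]
    - [[0, 0, 0], [1.5, 0, 0], 1]
    - [[0, 0, 0], [1.5, 0, 0], 1]
    - [[0, 0, 0], [0, 0, 0], 1]
    - [[0, 0, 0], [0, 0, 0], 1]

```text
time: 6.75
tool_pos: [481.8, 319.6, 68.1]
eef_rot: [-1.308, 1.57, 2.968]
force: [0.3, 0.3, -0.7]
width: -0.3
```

Call:
arm_command:
  plan:
    - [[0, 0, 0], [0.6, 0, 0], 1]
    - [[0, 0, 0], [0.6, 0, 0], 1]
    - [[0, 0, 0], [0.4, 0, 0], 1]
    - [[0, 0, 0], [0, 0, 0], 1]

```text
time: 7.25
tool_pos: [482.5, 320.0, 52.8]
eef_rot: [2.672, 1.57, 0.664]
force: [-0.5, -0.6, 5.4]
width: -0.0
```

Call:
arm_command:
  plan:
    - [[0, 0, 0], [0.4, 0, 0], 1]
    - [[0, 0, 0], [0, 0, 0], 1]

```text
time: 7.5
tool_pos: [482.5, 320.0, 49.1]
eef_rot: [2.637, 1.57, 0.629]
force: [-1.5, -1.5, 8.1]
width: 0.1
```

Call:
arm_command:
  plan:
    - [[0, 0, 0], [0.3, 0, 0], 1]
    - [[0, 0, 0], [0, 0, 0], 1]

```text
time: 7.75
tool_pos: [482.5, 320.0, 46.3]
eef_rot: [2.59, 1.569, 0.582]
force: [-1.5, -1.1, 8.9]
width: 0.1
```

Call:
arm_command:
  plan:
    - [[0, 0, 0], [0.3, 0, 0], 1]
    - [[0, 0, 0], [0, 0, 0], 1]

```text
time: 8.0
tool_pos: [482.7, 320.0, 45.8]
eef_rot: [2.403, 1.568, 0.395]
force: [-6.6, -4.4, 27.3]
width: 0.1
```

Call:
arm_command:
  plan:
    - [[0, 0, 0], [0.2, 0, 0], 1]
    - [[0, 0, 0], [0, 0, 0], 1]

```text
time: 8.25
tool_pos: [482.8, 320.1, 45.7]
eef_rot: [2.357, 1.567, 0.35]
force: [-10.6, -7.1, 41.2]
width: 0.1
```

It bottomed out: z stopped at 45.7 while the force jumped past the spring's 9 N. That is a 14 mm stroke from about 60. Next I'll release it, rise, and travel to above the loupe with the fingers open.

Call:
arm_command:
  plan:
    - [[0, 0, 0], [-1.5, 0, 0], 1]
    - [[0, 0, 0], [-2.5, 0, 0], 1]
    - [[0, 0, 0], [-4, 0, 0], 1]
    - [[0, 0, 0], [-4, 0, 0], 1]
    - [[0, 0, 0], [0, 1.99, 3.275], 1]
    - [[0, 0, 0], [0, 1.99, 3.275], 1]
    - [[0, 0, 0], [0, 1.99, 3.275], 0]
    - [[0, 0, 0], [0, 1.99, 3.275], 0]
    - [[0, 0, 0], [0, 1.99, 3.275], 0]
    - [[0, 0, 0], [0, 1.99, 3.275], 0]
    - [[0, 0, 0], [0, 1.99, 3.275], 0]
    - [[0, 0, 0], [0, 1.99, 3.275], 0]
    - [[0, 0, 0], [0, 1.99, 3.275], 0]
    - [[0, 0, 0], [0, 1.99, 3.275], 0]
    - [[0, 0, 0], [0, 1.99, 3.275], 0]
    - [[0, 0, 0], [0, 1.99, 3.275], 0]
    - [[0, 0, 0], [0, 1.99, 3.275], 0]
    - [[0, 0, 0], [0, 1.99, 3.275], 0]
    - [[0, 0, 0], [0, 1.99, 3.275], 0]
    - [[0, 0, 0], [0, 1.99, 3.275], 0]

```text
time: 10.75
tool_pos: [548.5, -290.7, 159.7]
eef_rot: [-2.076, 1.569, 2.199]
force: [-0.4, 0.5, -0.5]
width: 85.5
```

Call:
arm_command:
  plan:
    - [[0.18, 0, 0], [0, 0, 0], 0]
    - [[0.18, 0, 0], [0, 0, 0], 0]
    - [[0.18, 0, 0], [0, 0, 0], 0]
    - [[0.18, 0, 0], [0, 0, 0], 0]
    - [[0, 0, 0], [0, 0, 0], 0]
    - [[0, 0, 0], [0, 0, 0], 0]

```text
time: 11.5
tool_pos: [548.5, -289.5, 159.9]
eef_rot: [-1.276, 1.57, 2.282]
force: [0.0, -0.2, 0.3]
width: 85.4
```

Run:
```python
from h import *
np.set_printoptions(precision=3,suppress=True)
print(r.state()['joint_pos'])
goal([548.6,-289.5,45],111.8)
p,d=snap('side','s4'); snap('top','t4')
W=world('side',d);h=cv2.cvtColor(p,cv2.COLOR_RGB2HSV);g=(h[...,0]>50)&(h[...,0]<82)&(h[...,1]>110)&(abs(W[...,0]-481)<30)&(abs(W[...,1]-320)<30);print('plunger',g.sum(),W[g].max(0),np.median(W[g],0))
```

```text
[-0.605  0.508 -0.101  0.963  0.     2.12 ]
t 11.5 pos [ 548.541 -289.505  159.864] F [ 0.006 -0.221  0.344] w 85.43086915690239
R [[-0.0007, 0.4045, -0.9145], [0.0008, -0.9145, -0.4045], [-1.0, -0.0011, 0.0003]]
shift cm [11.486  0.014 -0.009]
turn [-3.106 -0.002  0.001] then shift [11.486 -0.002  0.006]
turn [0.036 0.    0.001] then shift [11.486  0.002 -0.006]
plunger 37 [495.236 335.751  62.822] [481.417 313.794  56.312]
```

Call:
arm_command:
  plan:
    - [[0.036, 0, 0.001], [0, 0, 0], 0]
    - [[0, 0, 0], [4, 0, 0], 0]
    - [[0, 0, 0], [4, 0, 0], 0]
    - [[0, 0, 0], [3, 0, 0], 0]
    - [[0, 0, 0], [1.6, 0, 0], 0]
    - [[0, 0, 0], [0.8, 0, 0], 0]
    - [[0, 0, 0], [0, 0, 0], 0.3]
    - [[0, 0, 0], [0, 0, 0], 0.6]
  squeeze: 25

```text
time: 12.6
tool_pos: [549.5, -290.2, 27.3]
eef_rot: [2.034, 1.568, -0.73]
force: [0.1, 0.4, 0.6]
width: 51.7
```

Run:
```python
from h import *
np.set_printoptions(precision=1,suppress=True)
goal([548.6,-289.5,26],111.8)
p,d=snap('side','s5'); q,_=snap('top','t5')
a=np.hstack([cv2.resize(p[225:295,305:375,::-1],(400,400),interpolation=cv2.INTER_CUBIC),cv2.resize(q[160:220,345:405,::-1],(400,400),interpolation=cv2.INTER_CUBIC)]); cv2.imwrite('pics/m4.png',a)
```

```text
t 12.6 pos [ 549.5 -290.2   27.3] F [0.1 0.4 0.6] w 51.66015688420053
R [[0.0017, 0.369, -0.9294], [-0.0016, -0.9294, -0.369], [-1.0, 0.0021, -0.001]]
shift cm [ 0.1 -0.1  0.1]
turn [ 3.1 -0.   0. ] then shift [ 0.1  0.1 -0.1]
turn [-0. -0. -0.] then shift [ 0.1 -0.1  0.1]
```

View pics/m4.png

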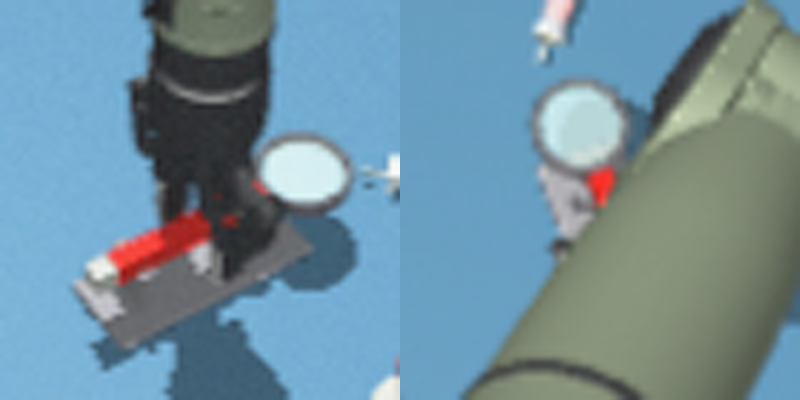

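The side crop shows the fingers straddling the red handle at its middle, crop (235,230), between the forks. The lens is free at (305,172). Now I'll close.

Call:
arm_command:
  plan:
    - [[0, 0, 0], [0.1, 0, 0], 0.7]
    - [[0, 0, 0], [0, 0, 0], 0.8]
    - [[0, 0, 0], [0, 0, 0], 0.9]
    - [[0, 0, 0], [0, 0, 0], 0.95]
    - [[0, 0, 0], [0, 0, 0], 1]
    - [[0, 0, 0], [0, 0, 0], 1]
  squeeze: 25

```text
time: 13.45
tool_pos: [548.7, -289.6, 25.3]
eef_rot: [1.66, 1.571, -1.104]
force: [-1.2, 1.4, 5.1]
width: 15.4
```

Call:
arm_command:
  plan:
    - [[0, 0, 0], [0, 0, 0], 1]
    - [[0, 0, 0], [0, 0, 0], 1]
    - [[0, 0, 0], [-1, 0, 0], 1]
    - [[0, 0, 0], [-2, 0, 0], 1]
    - [[0, 0, 0], [-4, 0, 0], 1]
    - [[0, 0, 0], [-5, 0, 0], 1]
    - [[0, 0, 0], [0, 0, 0], 1]
    - [[0, 0, 0], [0, 0, 0], 1]
  squeeze: 60

```text
time: 14.45
tool_pos: [548.4, -289.6, 144.8]
eef_rot: [0.622, 1.57, -2.141]
force: [0.2, 0.5, -1.7]
width: 14.8
```

```bash
cat >> h.py <<'E'
def lens(n,p,d,x,y,zl,zh,s=48):
    W=world(n,d);z=W[...,2];H=cv2.cvtColor(p,cv2.COLOR_RGB2HSV)
    m=(abs(W[...,0]-x)<s)&(abs(W[...,1]-y)<s)&(z>zl)&(z<zh)
    k,l,st,c=cv2.connectedComponentsWithStats((m&~(((H[...,0]<8)|(H[...,0]>172))&(H[...,1]>140))&(H[...,2]>120)).astype(np.uint8))
    i=1+np.argmax(st[1:,4]); q=W[l==i]; A=np.c_[q[:,:2]-q[:,:2].mean(0),np.ones(len(q))]; f=np.linalg.lstsq(A,q[:,2],rcond=None)[0]
    print(n,'lens px',c[i],st[i,4],'mean',q.mean(0),'slopes deg',np.degrees(f[:2])); return c[i],q.mean(0)
E
python3 - <<'E'
from h import *
np.set_printoptions(precision=2,suppress=True)
goal([616-78.9,50-31.6,160])
s=r.state()['tool_pos']; L=s+[78.9,31.6,0]
for n in('top','side'):
    p,d=snap(n,n+'6'); lens(n,p,d,L[0],L[1],120,190)
E
```

```text
t 14.45 pos [ 548.41 -289.59  144.81] F [ 0.16  0.46 -1.66] w 14.836079167303573
R [[-0.0003, 0.3689, -0.9295], [-0.0004, -0.9295, -0.3689], [-1.0, 0.0003, 0.0004]]
shift cm [ -1.53 -29.04 -10.31]
top lens px [376.78 172.93] 200 mean [ 627.27 -259.37  167.42] slopes deg [0.05 0.27]
side lens px [360.6  232.83] 185 mean [ 630.96 -256.64  164.66] slopes deg [-1.51  0.3 ]
```

The loupe is lifted level, with slopes within about 1.5° (noise) and the lens at z of about 164. I'll carry it over the board and stay high.

Call:
arm_command:
  plan:
    - [[0, 0, 0], [0, -1.5, -0.5], 1]
    - [[0, 0, 0], [0, -2.5, -0.85], 1]
    - [[0, 0, 0], [0, -3, -1.05], 1]
    - [[0, 0, 0], [0, -3, -1.05], 1]
    - [[0, 0, 0], [0, -3, -1.05], 1]
    - [[0, 0, 0], [0, -3, -1.05], 1]
    - [[0, 0, 0], [0, -3, -1.05], 1]
    - [[0, 0, 0], [0, -3, -1.05], 1]
    - [[0, 0, 0], [0, -3, -1.05], 1]
    - [[0, 0, 0], [0, -2, -0.7], 1]
    - [[0, 0, 0], [0, -1.6, -0.55], 1]
    - [[0, 0, 0], [0, -1, -0.3], 1]
    - [[0, 0, 0], [0, -0.5, 0], 1]
    - [[0, 0, 0], [0, 0, 0], 1]
    - [[0, 0, 0], [0, 0, 0], 1]

```text
time: 16.42
tool_pos: [533.0, 27.4, 145.0]
eef_rot: [1.367, 1.57, -1.398]
force: [0.4, -1.3, -0.9]
width: 14.8
```

Run:
```python
from h import *
np.set_printoptions(precision=2,suppress=True)
print(r.state()['joint_pos'])
goal([616-79.5,50-31.6,110],111.8)
s=r.state()['tool_pos']; L=s+[78.9,31.6,0]
for n in('top','side'):
    p,d=snap(n,n+'7'); lens(n,p,d,L[0],L[1],120,190)
```

```text
[-0.09  0.37 -0.36  0.84 -0.    2.68]
t 16.425 pos [532.99  27.36 144.98] F [ 0.39 -1.28 -0.9 ] w 14.757831894493556
R [[0.0001, 0.3682, -0.9298], [-0.0006, -0.9298, -0.3682], [-1.0, 0.0006, 0.0001]]
shift cm [3.5  0.96 0.  ]
turn [ 3.14 -0.   -0.  ] then shift [ 3.5  -0.96 -0.01]
turn [-0.  0. -0.] then shift [3.5  0.96 0.01]Traceback (most recent call last):
  File "<stdin>", line 7, in <module>
  File "h.py", line 38, in lens
    i=1+np.argmax(st[1:,4]); q=W[l==i]; A=np.c_[q[:,:2]-q[:,:2].mean(0),np.ones(len(q))]; f=np.linalg.lstsq(A,q[:,2],rcond=None)[0]
        ~~~~~~~~~^^^^^^^^^^
    return _wrapfunc(a, 'argmax', axis=axis, out=out, **kwds)
    return bound(*args, **kwds)
ValueError: attempt to get argmax of an empty sequence
```

Call:
arm_command:
  plan:
    - [[0, 0, 0], [0, 0.96, 0], 1]
    - [[0, 0, 0], [1.5, 0, 0], 1]
    - [[0, 0, 0], [2, 0, 0], 1]
    - [[0, 0, 0], [2, 0, 0], 1]
    - [[0, 0, 0], [1, 0, 0], 1]
    - [[0, 0, 0], [0, 0, 0], 1]
    - [[0, 0, 0], [0, 0, 0], 1]

```text
time: 17.35
tool_pos: [536.9, 18.9, 80.4]
eef_rot: [2.267, 1.57, -0.497]
force: [-0.0, 0.3, -1.6]
width: 14.7
```

Run:
```python
from h import *
np.set_printoptions(precision=2,suppress=True)
goal([616-79.5,50-31.6,80],111.8)
s=r.state()['tool_pos']; L=s+[79.5,31.6,0]
a=[optics.snapshot('side') for _ in range(5)]
p=np.mean([x[0] for x in a],0); d=np.median([x[1] for x in a],0)
cv2.imwrite('pics/s8.png',p[...,::-1].astype(np.uint8))
lens('side',p.astype(np.uint8),d,L[0],L[1],75,125)
W=world('side',d); R,G,B=[p[...,i] for i in range(3)]
win=np.zeros(d.shape,bool); win[175:200,343:367]=1
m=win&(R-G>25)&(R-B>60); print(wcent(m.astype(float)),np.sort(W[m][:,2]),np.median(W[m],0))
q,_=snap('top','t8')
z=np.hstack([cv2.resize(p[165:235,300:380,::-1].astype(np.uint8),(460,400),interpolation=cv2.INTER_CUBIC),cv2.resize(q[140:210,270:340,::-1],(340,400),interpolation=cv2.INTER_CUBIC)]); cv2.imwrite('pics/m5.png',z)
```

```text
t 17.35 pos [536.94  18.9   80.43] F [-0.03  0.34 -1.62] w 14.748333153517779
R [[0.0009, 0.369, -0.9294], [-0.0005, -0.9294, -0.369], [-1.0, 0.0008, -0.0007]]
shift cm [0.04 0.03 0.06]
turn [ 3.14 -0.    0.  ] then shift [ 0.04 -0.03 -0.06]
turn [-0. -0. -0.] then shift [0.04 0.03 0.06]
side lens px [337.46 190.74] 125 mean [622.66  51.67 100.88] slopes deg [0.02 0.9 ]
[355.27 187.18] [ -0.16  93.01  93.5   94.5   95.29  96.09  96.8   97.2   97.58  98.01
  98.14  98.24  99.67  99.76 100.54 101.16 101.67 101.87 102.9  103.04
 104.63 111.15] [703.37  61.27  98.19]
```

View pics/m5.png

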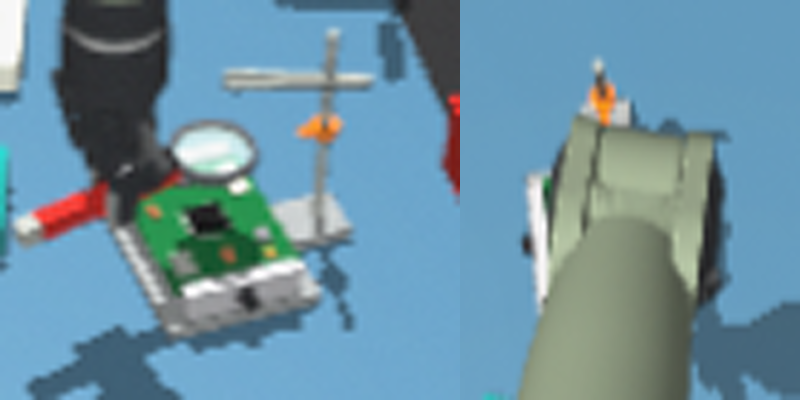

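In the side view the lens ring, at crop (214,151), is over the board, clear of the post and at about the collar's level (collar at 320,128). I'll refine the collar's mid-height and the lens centre by fitting silhouette centroids in both cameras.

Run:
```python
from h import *
from scipy.optimize import least_squares
np.set_printoptions(precision=2,suppress=True)
def cent(n,c,win,ss=6):
    ci=optics.camera_info(n);E=np.array(ci['extrinsics']);u0,u1,v0,v1=win
    u=np.arange(u0*ss,(u1+1)*ss)/ss+(.5/ss-.5);v=np.arange(v0*ss,(v1+1)*ss)/ss+(.5/ss-.5);U,V=np.meshgrid(u,v)
    D=np.stack([(U-ci['cx'])/ci['fx'],(V-ci['cy'])/ci['fy'],np.ones_like(U)],-1)@E[:3,:3].T;o=E[:3,3]-np.array([c[0],c[1],0])
    def cyl(rad,zl,zh):
        a=(D[...,:2]**2).sum(-1);b=(D[...,:2]*o[:2]).sum(-1);q=b*b-a*(o[:2]@o[:2]-rad**2);t=(-b-np.sqrt(np.where(q>0,q,np.nan)))/a;z=o[2]+t*D[...,2]
        t=np.where((z>zl)&(z<zh),t,np.inf);tt=(zh-o[2])/D[...,2];h=((o[:2]+tt[...,None]*D[...,:2])**2).sum(-1)<rad**2
        return np.minimum(t,np.where(h,tt,np.inf))
    w=(cyl(11,c[2]-4,c[2]+4)<cyl(4,0,187)).astype(float)
    return np.array([(U*w).sum(),(V*w).sum()])/w.sum()
wins={'top':(290,308,148,168),'side':(344,366,177,198)}
px={}
for n,(a,b,c,e) in wins.items():
    p=cv2.imread(f'pics/{n}m.png').astype(float);B,G,R=[p[...,i] for i in range(3)]
    for th in(0,20,50):
        w=np.zeros(R.shape);w[c:e+1,a:b+1]=(np.clip(R-B-th,0,None)*(R-G>15))[c:e+1,a:b+1];px[n,th]=wcent(w)
for th in(0,20,50):
    s=least_squares(lambda c:np.r_[cent('top',c,wins['top'])-px['top',th],cent('side',c,wins['side'])-px['side',th]],[702,62,100],diff_step=1e-3)
    print('collar',th,px['top',th],px['side',th],s.x,'res px',s.fun)
# lens ring: initial images, glass+ring silhouettes -> triangulate (true z 45); and lifted (164)
print('lift tri',tri((376.78,172.93),(360.6,232.83)))
def glass(n,f,w):
    p=cv2.imread(f);H=cv2.cvtColor(p,cv2.COLOR_BGR2HSV);m=np.zeros(H.shape[:2],np.uint8);a,b,c,e=w
    m[c:e,a:b]=((H[...,1]<75)&(H[...,2]>150))[c:e,a:b];k,l,st,cc=cv2.connectedComponentsWithStats(m);i=1+np.argmax(st[1:,4]);return cc[i],st[i]
gt=glass('top','pics/topm.png',(362,384,168,190));gs=glass('side','pics/sidem.png',(346,372,244,268));print('rest',gt,gs,tri(gt[0],gs[0]))
g=glass('side','pics/s8.png',(328,347,184,198));print('now',g,[atz('side',g[0],z) for z in(99,100,101)])
```

```text
collar 0 [299.08 157.66] [355.22 187.08] [702.01  63.39  99.86] res px [ 0.02 -0.07 -0.08  0.03]
collar 20 [299.1 157.7] [355.19 187.11] [701.93  63.41  99.62] res px [ 0.01 -0.07 -0.07  0.03]
collar 50 [299.12 157.78] [355.12 187.12] [701.62  63.29  99.77] res px [ 0.   -0.08 -0.06  0.03]
lift tri [ 628.56 -259.53  167.59]
rest (array([371.42, 178.39]), array([366, 173,  12,  12, 118], dtype=int32)) (array([357.43, 254.67]), array([349, 249,  18,  12, 138], dtype=int32)) [ 628.53 -255.74   45.98]
now (array([336.46, 190.69]), array([330, 186,  15,  10,  99], dtype=int32)) [array([619.22,  54.79,  99.  ]), array([618.91,  53.67, 100.  ]), array([618.61,  52.55, 101.  ])]
```

Run:
```python
from h import *
from scipy.optimize import least_squares
np.set_printoptions(precision=2,suppress=True)
def ring(n,d,x,y,z0):
    W=world(n,d);m=((abs(W[...,2]-z0)<14)&(np.hypot(W[...,0]-x,W[...,1]-y)<60)).astype(np.uint8)
    v,u=np.nonzero(m);P=np.array([atz(n,(a,b),z0)[:2] for a,b in zip(u,v)])
    # score: pixels inside disc r33 match mask, ignoring handle sector
    from itertools import product
    ci=optics.camera_info(n);V,U=np.mgrid[v.min()-6:v.max()+7,u.min()-6:u.max()+7]
    Q=np.array([atz(n,(a,b),z0)[:2] for a,b in zip(U.ravel(),V.ravel())]);M=m[V.ravel(),U.ravel()]
    best=[]
    for dx,dy in product(np.arange(-12,12.1,1),repeat=2):
        c=np.array([x+dx,y+dy]);q=Q-c;ang=np.degrees(np.arctan2(q[:,1],q[:,0]))
        use=(abs((ang-201.8+180)%360-180)>35)&(np.hypot(*q.T)<50)
        ex=1/(1+np.exp((np.hypot(*q.T)-33)/1.5));best.append((np.mean((ex-M)[use]**2),*c))
    b=np.array(sorted(best)[:12]);print(n,'ring',b[:,1:].mean(0),b[0],'std',b[:,1:].std(0))
ring('side',np.load('pics/sidem.npy'),628,-258,45); ring('top',np.load('pics/topm.npy'),628,-258,45)
ring('top',np.load('pics/top6.npy'),628,-258,164); ring('side',np.load('pics/side6.npy'),628,-258,164)
a=[optics.snapshot('side') for _ in range(3)];d=np.median([x[1] for x in a],0);ring('side',d,617,50.4,100)
p=np.mean([x[0] for x in a],0)
W=world('side',d);m=(abs(W[...,0]-616)<24)&(abs(W[...,1]-48)<24)&(p.max(-1)<60)&(W[...,2]>28)&(W[...,2]<45);print('chip',m.sum(),atz('side',wcent(m.astype(float)),36))
print(r.state()['time'],r.state()['tool_pos'])
```

```text
side ring [ 631.25 -255.58] [   0.04  631.   -256.  ] std [0.92 1.04]
top ring [ 627.33 -257.75] [   0.01  627.   -258.  ] std [1.03 0.92]Traceback (most recent call last):
  File "<stdin>", line 18, in <module>
  File "<stdin>", line 10, in ring
  File "h.py", line 16, in atz
    c=optics.camera_info(n);E=np.array(c['extrinsics']);d=E[:3,:3]@np.array([(p[0]-c['cx'])/c['fx'],(p[1]-c['cy'])/c['fy'],1])
ValueError: time passes only in moves, steps and waits
```

The estimates agree: lens at about (616–618, 51, 100), chip at (616, 50), collar mid-height at 99.7. I'll settle, then hand in.

Call:
arm_command:
  plan:
    - [[0, 0, 0], [0, 0, 0], 1]
    - [[0, 0, 0], [0, 0, 0], 1]
    - [[0, 0, 0], [0, 0, 0], 1]
    - [[0, 0, 0], [0, 0, 0], 1]

```text
time: 18.15
tool_pos: [536.4, 19.0, 80.0]
eef_rot: [1.118, 1.57, -1.646]
force: [-0.6, 0.2, -1.9]
width: 15.2
```

```bash
python3 -c "
from h import *
s=r.state(); print(s['time'],s['tool_pos'],s['width'],s['force'],abs(s['joint_vel']).max())
p,d=optics.snapshot('side'); lens('side',p,d,616,50.5,75,125)
print(r.close_job())"
```

```text
18.15 [536.40381829  19.00025     79.96947172] 15.216196917681273 [-0.57439759  0.19579846 -1.88662424] 0.0008849706970013518
side lens px [337.25203252 190.79674797] 123 mean [621.8728539   52.05616044 100.38857813] slopes deg [-1.47276836 -0.55015947]
the job is handed in; nothing more can be done
None
```

I pushed the white box's green plunger fully down and let it come back up. Then I took the loupe by its red handle and handed the job in at about 18 s, holding it still over the chip. No verdict is reported.

**Lamp switch:**
- On the first try joint 6 reached its limit and the fingers slid off beside the plunger, pressing lightly (about 6 N) before I backed off.
- On the second try it bottomed out: the tip stopped at z = 45.7 mm, about 14 mm below the plunger's rest height, while the force jumped well past 9 N.
- That push peaked at 41 N, with the fingertips rather than the gripper's body on the plunger. The 40 N limit is stated for the arm and the gripper's body.
- A later picture showed the plunger back at its starting height.

**Loupe position at hand-in (mm):**

| | x | y | z |
|---|---|---|---|
| Lens, from the arm's pose and the grip offset | 615 | 51 | 99.6 |
| Chip centre, from the cameras | 616 | 50 | 36 |
| Collar mid-height, fitted from both cameras | – | – | 99.7 |

- **Level:** the lens plane measured level to within about 1.5°, which is camera noise.
- **Grip:** the opening held steady at about 15 mm and the arm was still.

**Checks that disagreed or failed:**
- The side camera alone put the lens at x = 622. It had also read about 4 mm higher in x than the top camera while the loupe was in its rest, so I trusted the arm's pose.
- The arm hid the lens from the top camera at the end.
- A last ring-fitting script stopped with an error before checking the final pose.
- I took no picture to check that the other bench items had not moved; the arm's path kept clear of them.

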